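# Hold a battery tester's load selector on its third stop

### The arm

A 6-joint arm with a two-finger parallel gripper is mounted at the origin on the work surface. World frame = base frame: x ahead of the robot, y to its left, z up, the work surface at z = 0. Lengths are in mm, angles in rad, forces in N, time in s.
With the tool pointing down it reaches from about 350 to 775 mm from the base axis. Payload 7.3 kg.
Tool frame: the origin (TCP) lies between the finger pads; the fingertips stand 14 mm ahead of it and the grasp point (between the pads) lies 5 mm behind it; z points along the fingers, y is the line along which they close (so a half turn about z gives the same grasp; the last joint's range is limited). The gripper opens to 92 mm and grips with 3 to 60 N. Pads are 19 mm wide; open, the fingers measure 130 mm over their backs; the gripper's body (75 mm by 190 mm) begins 47 mm behind the grasp point.
Start: joints at [1.061, 0.342, 1.524, -0, 1.275, -0.146], TCP at [186.796, 490.664, 240.741] pointing down, gripper open.
Joint ranges: [-2.53, 2.53], [-0.77, 2.02], [0.04, 2.7], [-1, 4.14], [0.28, 2.66], [-3.11, 3.11]. Speed limits (rad/s): [2.57, 2.57, 3.14, 3.14, 3.14, 3.14].

### API

Orientations are given as [roll, pitch, yaw] about the fixed x, y, z axes, in that order (R = Rz(yaw) Ry(pitch) Rx(roll)).
In Python, from plant import get_obs, cams, close_job gives the robot as it stands. The module is installed in compiled form; this text tells all that it offers.
- The arm moves only by the shell command python3 -m creep 'ROWS'. ROWS is JSON, a list of rows, each an object of numbers: "hand": the opening, from 0 (shut) to 1 (fully open); "tx", "ty", "tz": the shift along the tool's x, y, z in m; "spin": the turn about the tool's z in degrees. In form: [{"hand": .., "tx": .., "ty": .., "tz": .., "spin": ..}, ...]. A call has 1 to 5 rows; each row shifts and turns the commanded pose from where the row before left it, along the tool's axes as they then stand; what a row does not reach is not made up. A row lasts 1/8 s, in which the tool goes at most 62.5 mm and 10.7 degrees, less where a joint would pass 70% of its speed; a pose out of reach is approached as far as the arm can. A call is refused whole if a number of a shift passes 0.0625 or a number of a turn 10.7, either way. A call with a gripper value outside its range is refused whole. The fingers move at their own pace and stop on an object; the grip force is fixed at half the most. Time passes only in rows, so rows that do not move let the fingers close. It gives the time, the measured TCP pose, the force, the opening and the grip force at its end, in the units of the state.
- get_obs(): the state, without advancing time (a new reading comes with each control period).
- cams.capture(name): name is "scene" or "top" or "wrist"; returns a dict with "color" (480x640x3 uint8, red, green, blue), "K" (3x3 intrinsics, pixels), "R" (3x3) and "t" (3): a world point X has camera coordinates R X + t. Camera axes: x right, y down, z forward; pixel columns grow to the right and rows downward; lengths in mm; the calibration is good to about 2 mm. A picture is of the moment at which its call begins. There is no depth.
- close_job(): hands the job in; it is judged then, once.
The state is a dict: "time": time; "joint_positions": joint angles; "dq": joint speeds; "tau": joint torques, N m; "tool_pos": TCP position; "tcp_rot": TCP orientation; "contact_force": force on the tool from outside, world axes, zero at the start; "moment": the same for the moment, N m; "grip_width": finger opening in mm; "finger_force": force on a finger pad.
Only numpy, scipy, OpenCV 4.12 (cv2) and the standard library are available. Lean on these libraries where they do the work, as an engineer would, in place of code of your own. Each camera call takes 0.05 s, during which the arm holds its last target. There are 200 camera calls.

### The job

Get the bench battery tester ready for its reading: first turn the red peak-pointer knob anticlockwise until its needle is fully home against the zero stop, and let go of it. Then grip the blue spring-return load selector, turn it clockwise from rest (green mark) by feel, counting three clicks to the third white mark, without running on towards the fourth, and finish while still gripping it and holding it there, because it springs back when released. Leave the battery, mug and tape roll where they are.

Things in the scene. Friction and masses are not known exactly. Their poses are not given: they have to be found in the camera images.
- tester_case: Fixed green battery tester case, 250 (x) x 300 (y) x 40 mm high. Origin: centre of its underside, on the table. Front (own -x) roughly towards the robot, turned up to 0.5 rad. Two grey modules stand side by side on its front half, 146 mm apart (which is left varies); a battery lies in a cradle with 14 mm lips along its rear half.
- meter_module: Fixed grey module 120 (x) x 136 (y) x 30 mm high with a round white meter face (108 mm) and the red peak knob at its centre. Origin: centre of its underside, 40 mm above the table; panel top 30 mm above the origin (70 mm above the table). Its axes are parallel to the case's.
- load_module: Fixed grey module of the same size, with a round black scale and the blue load selector knob at its centre. A green mark is the rest position, then five white marks clockwise, one for each click stop. Origin: centre of its underside, 40 mm above the table; axes parallel to the case's.
- peak_grip (a point): Grip point of the red peak knob, on its vertical axis, 31 mm above the panel (about 101 mm above the table). Knob: 46 mm round flange, its top 10 mm above the panel; on it a bar 44 long, 14 thick, its top 39 mm above the panel. Turns with the knob: x along the bar towards the needle's tip, z up; grip across the bar (y). Red needle 50 mm long, 3 mm above the panel.
- peak_knob (a joint): Angle of the red peak-pointer knob, rad: 0 = needle at the zero stop (green mark, a hard stop), growing clockwise seen from above, up to 2.0; starts at 0.6 to 1.4. Stiff: friction 0.035 N m; it stays where it is left. Decreases when turned anticlockwise.
- load_grip (a point): Grip point of the blue load knob, on its vertical axis, 31 mm above the panel (about 101 mm above the table). Knob: 46 mm round flange, its top 10 mm above the panel; on it a bar 44 long, 14 thick, its top 39 mm above the panel. Turns with the knob: x along the bar towards its white pointer, z up; grip across the bar (y).
- load_knob (a joint): Angle of the blue knob, rad, clockwise from above: 0 = rest stop (green mark, where it starts), hard end 2.15. Click stops every 0.419 (24 degrees): 0.419, 0.838, third 1.257, 1.676, 2.094. Return spring 0.11 N m at rest to 0.19 N m at the third stop, plus click torque +-0.085 N m: low just before a stop, high just after it. Released, it runs back to 0, so turn it in one grasp.
- battery: Blue battery pack with a yellow band, 46 x 138 x 44 mm, loose in the cradle on the rear of the case, its origin (centre of underside) 40 mm above the table. Leave alone.
- mug: Steel mug, 80 mm diameter, 85 mm high, handle at its own +y, on the table left of the case. Origin: centre of underside. Leave alone.
- tape: Roll of beige masking tape lying flat, 100 mm outside diameter, 48 mm high, on the table right of the case. Origin: centre of underside. Leave alone.

How it is judged:
By the outcome, as a careful person would: the job done as asked, in the order asked, and still so for the second after the job is handed in, while the arm keeps its last pose, push and grip.
It also fails if it takes over 51 s, if anything falls off the work surface, if the arm or the gripper's body presses on something with over 40 N, if the wrist force passes 120 N, or if a joint passes its speed limit or range.

## Working session

There is one attempt and no reset: what is moved stays moved. The work goes in short steps, Python scripts to look and compute and a shell command to move; the robot and the scene stay as the last step left them, time stands still between calls to the robot, and variables do not carry over. Pictures are saved under pics/ and viewed, at most 10 in all, crops included, and the job is handed in when it is done.

```bash
mkdir -p pics; cat > h.py <<'E'
from plant import get_obs,cams
import numpy as np,cv2
def ray(c,uv,z):
    R,t,K=map(np.array,(c["R"],c["t"],c["K"])); C=-R.T@t
    d=R.T@np.linalg.inv(K)@np.array([uv[0],uv[1],1.]); return C+d*(z-C[2])/d[2]
def save(c,n): cv2.imwrite(n,c["color"][:,:,::-1])
E
python3 - <<'E'
from h import *
o=get_obs(); print({k:np.round(v,3).tolist() for k,v in o.items()})
c=cams.capture("top"); save(c,"pics/top.png"); np.savez("top.npz",**c)
h=cv2.cvtColor(c["color"],cv2.COLOR_RGB2HSV)
for n,m in (("red",cv2.inRange(h,(0,130,60),(8,255,255))|cv2.inRange(h,(172,130,60),(180,255,255))),("blue",cv2.inRange(h,(95,120,50),(130,255,255)))):
    k,l,s,ce=cv2.connectedComponentsWithStats(m)
    for i in range(1,k):
        if s[i,4]>40: print(n,s[i],ce[i].round(1),ray(c,ce[i],109).round(1))
E
```

```text
{'time': 0.0, 'joint_positions': [1.061, 0.343, 1.525, 0.0, 1.275, -0.146], 'dq': [-0.001, 0.001, -0.001, 0.001, 0.001, 0.001], 'tau': [-0.0, -43.123, -24.422, 0.072, 0.056, -0.0], 'tool_pos': [186.588, 490.331, 240.042], 'tcp_rot': [-3.14, -0.0, 2.778], 'contact_force': [-0.062, -0.217, -0.378], 'moment': [0.05, -0.013, -0.009], 'finger_force': 0.0, 'grip_width': 91.77}
red [191 199  10  10  73] [195.5 203.2] [611.7 210.8 109. ]
red [295 250  26  27 480] [307.7 263.5] [515.9  21.7 109. ]
blue [  0 153   5  27 110] [  1.6 167.4] [664.2 538.5 109. ]
blue [260 172  35  30 820] [277.3 186.4] [643.9  75.8 109. ]
blue [212 181  25  32 574] [223.2 196.8] [623.9 165.3 109. ]
blue [207 264  30  28 592] [222.3 277.5] [489.4 160.7 109. ]
```

View pics/top.png

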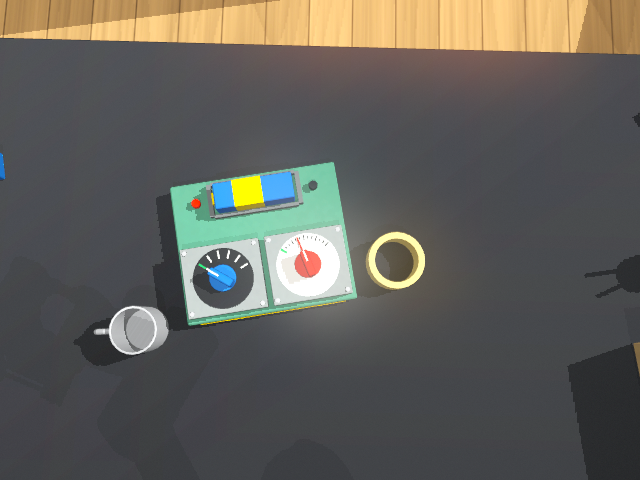

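The top view shows the meter module with its red knob at about (308,263), needle tip at (298,238) and green mark at (284,250). The load module's blue knob is at (222,277), with its pointer on the green mark at (200,266). The mug is at bottom left and the tape at right. I'll move above the red knob.

```bash
python3 -m creep '[{"tx":-0.047,"ty":-0.032},{"tx":-0.047,"ty":-0.032},{"tx":-0.047,"ty":-0.032},{"tx":-0.047,"ty":-0.032},{"tx":-0.047,"ty":-0.032}]'
python3 -m creep '[{"tx":-0.047,"ty":-0.032},{"tx":-0.047,"ty":-0.032},{"tx":-0.047,"ty":-0.032},{"tx":-0.047,"ty":-0.032},{"tx":-0.047,"ty":-0.032}]'
python3 -m creep '[{"spin":-10.5},{"spin":-10.5},{"spin":-10.5},{"spin":-10.5},{}]'
python3 - <<'E'
from h import *
o=get_obs(); print(o["tool_pos"],o["tcp_rot"],o["joint_positions"])
c=cams.capture("wrist"); save(c,"pics/w1.png"); np.savez("w1.npz",**c)
h=cv2.cvtColor(c["color"],cv2.COLOR_RGB2HSV)
for n,m in (("red",cv2.inRange(h,(0,130,60),(8,255,255))|cv2.inRange(h,(172,130,60),(180,255,255))),("blue",cv2.inRange(h,(95,120,50),(130,255,255)))):
    k,l,s,ce=cv2.connectedComponentsWithStats(m)
    for i in range(1,k):
        if s[i,4]>200: print(n,s[i],ce[i].round(1),ray(c,ce[i],90).round(1))
E
```

```text
[186.5854071  490.32936044 240.0582381 ] [-3.14009394e+00 -2.42117547e-04  2.77783675e+00] [ 1.06102698e+00  3.42725166e-01  1.52497531e+00  2.24586405e-05
  1.27541017e+00 -1.46020183e-01]
red [ 480  267   80   55 1914] [518.  289.8] [305.3 626.3  90. ]invalid input at $[0]: expected keys hand, tx, ty, tz, spin
invalid input at $[0]: expected keys hand, tx, ty, tz, spin
invalid input at $[0]: expected keys hand, tx, ty, tz, spin
```

View pics/w1.png

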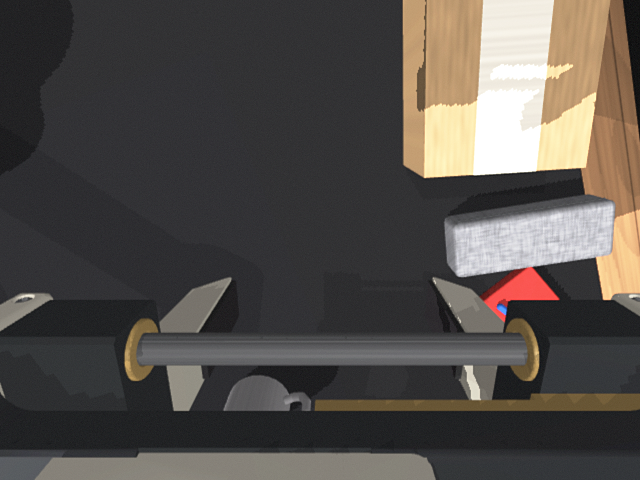

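All rows were refused because every key is required, so the arm has not moved. The wrist view shows only the table, with the fingers at the bottom around (200–460, 330); the region beyond the fingertips is what it can see. I'll resend with full rows.

```bash

python3 -m creep '[{"hand":1,"tx":-0.047,"ty":-0.032,"tz":0,"spin":0},{"hand":1,"tx":-0.047,"ty":-0.032,"tz":0,"spin":0},{"hand":1,"tx":-0.047,"ty":-0.032,"tz":0,"spin":0},{"hand":1,"tx":-0.047,"ty":-0.032,"tz":0,"spin":0},{"hand":1,"tx":-0.047,"ty":-0.032,"tz":0,"spin":0}]'
python3 -m creep '[{"hand":1,"tx":-0.047,"ty":-0.032,"tz":0,"spin":0},{"hand":1,"tx":-0.047,"ty":-0.032,"tz":0,"spin":0},{"hand":1,"tx":-0.047,"ty":-0.032,"tz":0,"spin":0},{"hand":1,"tx":-0.047,"ty":-0.032,"tz":0,"spin":0},{"hand":1,"tx":0,"ty":0,"tz":0,"spin":0}]'
python3 - <<'E'
from h import *
o=get_obs(); print(o["tool_pos"],o["tcp_rot"],o["joint_positions"])
c=cams.capture("wrist"); save(c,"pics/w2.png"); np.savez("w2.npz",**c)
R,t=np.array(c["R"]),np.array(c["t"]); print("cam",-R.T@t, R[2])
h=cv2.cvtColor(c["color"],cv2.COLOR_RGB2HSV)
for n,m in (("red",cv2.inRange(h,(0,130,60),(8,255,255))|cv2.inRange(h,(172,130,60),(180,255,255))),("blue",cv2.inRange(h,(95,120,50),(130,255,255)))):
    k,l,s,ce=cv2.connectedComponentsWithStats(m)
    for i in range(1,k):
        if s[i,4]>200: print(n,s[i],ce[i].round(1),ray(c,ce[i],90).round(1))
E
```

```text
time: 0.72
tool_pos: [350.1, 255.9, 240.6]
tcp_rot: [3.142, -0.0, 2.778]
contact_force: [1.3, 1.0, -0.5]
grip_width: 91.7
finger_force: 0.0
time: 1.35
tool_pos: [481.1, 68.0, 240.1]
tcp_rot: [-3.141, -0.0, 2.773]
contact_force: [0.1, 0.1, 0.5]
grip_width: 91.5
finger_force: 0.0
[481.11806943  68.01277328 240.07012473] [-3.14097645e+00 -1.82290537e-04  2.77280537e+00] [-1.71284159e-02  2.71341255e-01  1.62780054e+00 -5.44738517e-04
  1.24283430e+00 -1.21896195e+00]
cam [404.54366019  98.85551726 384.67270893] [ 0.28156024 -0.10892739 -0.95334079]
red [ 274  250   63   56 1822] [300.1 273.8] [515.1  26.2  90. ]
red [512 276  20  18 260] [521.2 284.3] [596.2 207.4  90. ]
blue [ 413  164   67   54 2427] [441.6 190.7] [488.5 164.1  90. ]
blue [473 286  32  36 244] [487.6 300.3] [601.  175.5  90. ]
blue [ 368  365   67   33 1386] [399.5 376.8] [651.6  75.   90. ]
```

View pics/w2.png

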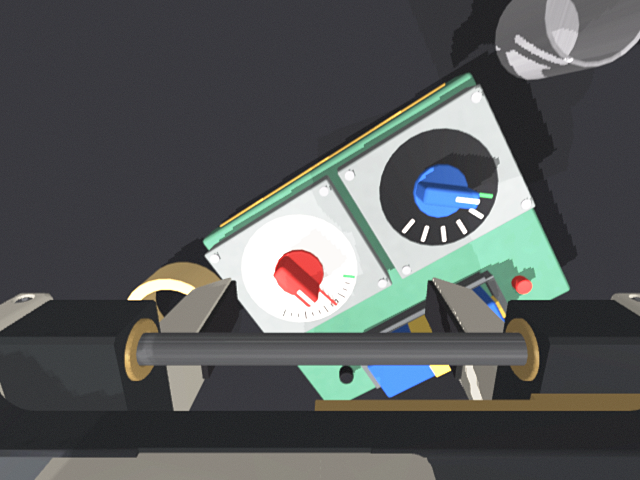

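The wrist view shows the white meter face centred near (299,268), needle tip at (335,302) and green mark at (349,276). The black scale is centred near (438,187) and its pointer sits on the green mark at (486,195). I'll fit circles on the panel plane.

```bash
cat > meas.py <<'E'
from h import *
c=dict(np.load("w2.npz")); im=c["color"]; h=cv2.cvtColor(im,cv2.COLOR_RGB2HSV)
def comp(m,near,minA=5):
    k,l,s,ce=cv2.connectedComponentsWithStats(m)
    i=min((i for i in range(1,k) if s[i,4]>=minA),key=lambda i:np.hypot(*(ce[i]-near))); return (l==i).astype(np.uint8),ce[i]
def circ(m):
    p=max(cv2.findContours(m,0,cv2.CHAIN_APPROX_NONE)[0],key=cv2.contourArea)
    p=cv2.convexHull(p)[:,0].astype(float); return np.array([ray(c,q,70)[:2] for q in p],np.float32)
dk,_=comp(cv2.inRange(h,(0,0,0),(180,255,70)),(438,187),1500)
wh,_=comp(cv2.inRange(im,(225,225,225),(255,255,255)),(299,268),1500)
out={}
for n,m in(("load",dk),("peak",wh)):
    p=circ(m); e=cv2.fitEllipse(p); print(n,e,cv2.minEnclosingCircle(p)); out[n]=np.array(e[0])
g=cv2.inRange(h,(40,110,90),(80,255,255))
for n,px in(("peak",(349,276)),("load",(486,195))):
    _,ce=comp(g,px); d=ray(c,ce,71)[:2]-out[n]; print(n,"green",ce,np.hypot(*d),np.arctan2(d[1],d[0]))
for n,px,z in(("peak",(335,302),73),("peak",(307,297),109),("load",(467,201),109)):
    d=ray(c,px,z)[:2]-out[n]; print(n,px,np.hypot(*d),np.arctan2(d[1],d[0]))
E
python3 meas.py
```

```text
load ((491.7265930175781, 165.75469970703125), (101.8742446899414, 102.43850708007812), 141.2705078125) ((491.498291015625, 165.918701171875), 51.37528610229492)
peak ((510.842041015625, 15.129776000976562), (135.8741455078125, 162.29933166503906), 23.258089065551758) ((508.4779052734375, 19.78335189819336), 81.1017074584961)
peak green [348.07142857 275.85714286] 56.515220067865386 1.0161156474082438
load green [486.1        195.03333333] 43.087107733706354 1.0858922883011357
peak (335, 302) 56.872758455799605 0.49367664382720644
peak (307, 297) 23.03536186671777 0.6003979566585691
load (467, 201) 12.148001369408455 1.0228617994101057
```

```bash
python3 -c "
import cv2;i=cv2.imread('pics/w2.png')[130:330,230:500];cv2.imwrite('pics/w2c.png',cv2.resize(i,None,fx=2.9,fy=2.9,interpolation=cv2.INTER_CUBIC))"
```

```text
(no output)
```

View pics/w2c.png

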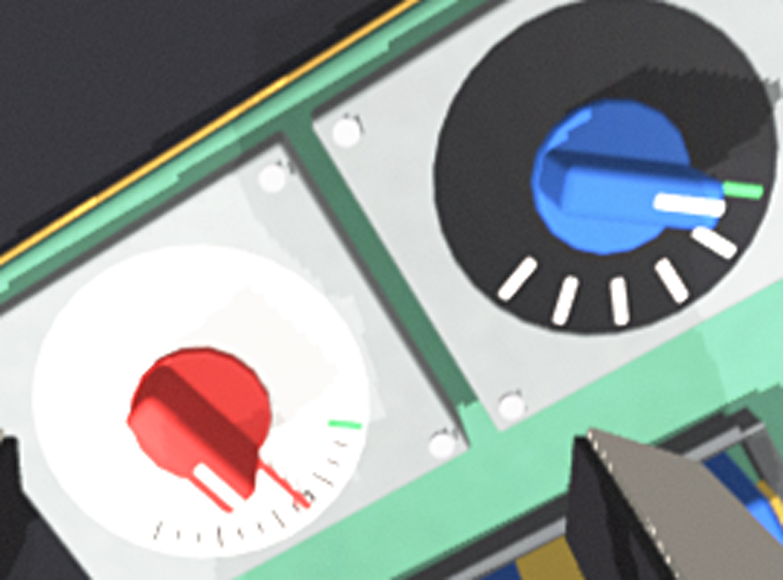

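```bash
python3 - <<'E'
from h import *
c=dict(np.load("w2.npz"))
P=ray(c,(299.5,267.5),70)[:2];L=np.array([491.7,165.8])
print(P,np.hypot(*(P-L)),"yaw",np.arctan2(*(-(L-P)*[1,-1])))
for n,O,px,z in(("tip",P,(335.2,304.5),73),("green",P,(348.5,276.2),71),("barmid",P,(305,298),109)):
    d=ray(c,px,z)[:2]-O; print(n,np.hypot(*d),np.arctan2(d[1],d[0]))
E
```

```text
[516.43628489  23.28014802] 144.65058589364665 yaw 0.17185178915354232
tip 50.40368849900868 0.36548960064586794
green 47.11055177384111 1.0201694869121403
barmid 13.979331467531816 0.2103442853570756
```

```bash

python3 -m creep '[{"hand":1,"tx":0,"ty":0,"tz":0,"spin":-10.6},{"hand":1,"tx":0,"ty":0,"tz":0,"spin":-10.6},{"hand":1,"tx":0,"ty":0,"tz":0,"spin":-10.6},{"hand":1,"tx":0,"ty":0,"tz":0,"spin":-10.5},{"hand":1,"tx":0,"ty":0,"tz":0,"spin":0}]'
python3 -m creep '[{"hand":1,"tx":-0.008,"ty":-0.028,"tz":0.04,"spin":0},{"hand":1,"tx":-0.0087,"ty":-0.0272,"tz":0.04,"spin":0},{"hand":1,"tx":0,"ty":0,"tz":0,"spin":0},{"hand":1,"tx":0,"ty":0,"tz":0,"spin":0}]'
python3 - <<'E'
from h import *
o=get_obs(); print(o["tool_pos"],o["tcp_rot"],o["joint_positions"].round(2))
p=o["tool_pos"]; y=o["tcp_rot"][2]; d=np.array([516.7,22.5])-p[:2]
print("tx,ty",np.cos(y)*d[0]+np.sin(y)*d[1],np.sin(y)*d[0]-np.cos(y)*d[1])
c=cams.capture("wrist"); save(c,"pics/w3.png"); np.savez("w3.npz",**c)
E
```

```text
time: 2.02
tool_pos: [478.8, 72.3, 240.7]
tcp_rot: [3.141, -0.0, -2.767]
contact_force: [-0.0, -0.4, 0.0]
grip_width: 91.7
finger_force: 0.0
time: 2.52
tool_pos: [515.2, 26.5, 161.5]
tcp_rot: [3.141, 0.0, -2.769]
contact_force: [-0.7, 0.3, -0.9]
grip_width: 91.7
finger_force: 0.0
[515.23901708  26.51891005 161.49888865] [ 3.14136081e+00  4.65749210e-04 -2.76876503e+00] [-0.1   0.4   1.67  0.    1.07 -2.04]
tx,ty 0.1032739737751458 -4.274978776087689
```

View pics/w3.png

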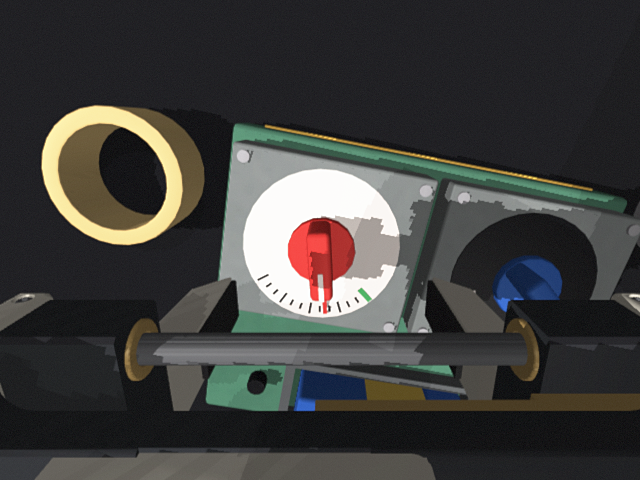

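The bar at (321,265) lies straight along the image, square to the fingers, and sits about 4 mm off their midline, which matches the computed shift. Next I descend and grip.

```bash

python3 -m creep '[{"hand":1,"tx":0,"ty":-0.0043,"tz":0.032,"spin":0},{"hand":1,"tx":0,"ty":0,"tz":0.032,"spin":0},{"hand":1,"tx":0,"ty":0,"tz":0,"spin":0},{"hand":0,"tx":0,"ty":0,"tz":0,"spin":0},{"hand":0,"tx":0,"ty":0,"tz":0,"spin":0}]'
python3 -m creep '[{"hand":0,"tx":0,"ty":0,"tz":0,"spin":0},{"hand":0,"tx":0,"ty":0,"tz":0,"spin":0},{"hand":0,"tx":0,"ty":0,"tz":0,"spin":0},{"hand":0,"tx":0,"ty":0,"tz":0,"spin":0}]'
python3 -c "
from plant import get_obs;o=get_obs();print(o['moment'],o['tool_pos'],o['tcp_rot'])"
```

```text
time: 3.2
tool_pos: [517.9, 21.9, 98.5]
tcp_rot: [-3.14, 0.003, -2.767]
contact_force: [1.0, 0.5, -0.0]
grip_width: 76.5
finger_force: 0.0
time: 3.7
tool_pos: [516.9, 21.7, 96.7]
tcp_rot: [3.142, -0.0, -2.767]
contact_force: [0.9, -0.3, 0.2]
grip_width: 36.4
finger_force: 0.0
[ 0.07968261  0.01851767 -0.0048732 ] [516.94905093  21.71135242  96.69013336] [ 3.14151203e+00 -7.21304867e-07 -2.76718426e+00]
```

```bash

python3 -m creep '[{"hand":0,"tx":0,"ty":0,"tz":0,"spin":0},{"hand":0,"tx":0,"ty":0,"tz":0,"spin":0},{"hand":0,"tx":0,"ty":0,"tz":0,"spin":0},{"hand":0,"tx":0,"ty":0,"tz":0,"spin":0}]'
python3 -m creep '[{"hand":0,"tx":0,"ty":0,"tz":0,"spin":-7},{"hand":0,"tx":0,"ty":0,"tz":0,"spin":-7},{"hand":0,"tx":0,"ty":0,"tz":0,"spin":-7},{"hand":0,"tx":0,"ty":0,"tz":0,"spin":-7}]'
python3 -c "
from plant import get_obs;o=get_obs();print(o['moment'],o['tool_pos'],o['tcp_rot'])"
```

```text
time: 4.2
tool_pos: [517.4, 20.0, 96.7]
tcp_rot: [-3.139, -0.0, -2.767]
contact_force: [0.4, -9.7, -1.1]
grip_width: 14.0
finger_force: 30.0
time: 4.7
tool_pos: [517.7, 19.5, 96.7]
tcp_rot: [-3.138, -0.002, -2.274]
contact_force: [1.9, -10.3, -2.4]
grip_width: 14.0
finger_force: 30.0
[-1.76076417 -0.22203199 -0.06211608] [517.74610728  19.46977097  96.73481833] [-3.13821765e+00 -1.59435802e-03 -2.27424087e+00]
```

```bash
cat > s.py <<'E'
from plant import get_obs;import numpy as np;o=get_obs();print('->',np.round(o['moment'],3),np.round(o['tcp_rot'][2],4),np.round(o['joint_positions'],3)[5])
E
python3 -m creep '[{"hand":0,"tx":0.0015,"ty":-0.0013,"tz":0,"spin":-4},{"hand":0,"tx":0,"ty":0,"tz":0,"spin":0}]'; python3 s.py
python3 -m creep '[{"hand":0,"tx":0,"ty":0,"tz":0,"spin":-3},{"hand":0,"tx":0,"ty":0,"tz":0,"spin":0}]'; python3 s.py
python3 -m creep '[{"hand":0,"tx":0,"ty":0,"tz":0,"spin":-3},{"hand":0,"tx":0,"ty":0,"tz":0,"spin":0}]'; python3 s.py
```

```text
time: 4.95
tool_pos: [517.8, 19.2, 96.7]
tcp_rot: [-3.14, 0.001, -2.209]
contact_force: [3.8, -2.0, -3.0]
grip_width: 13.9
finger_force: 30.0
-> [-0.436 -0.512  0.047] -2.2095 -2.613
time: 5.2
tool_pos: [517.9, 19.2, 96.8]
tcp_rot: [-3.139, 0.0, -2.157]
contact_force: [4.8, -3.4, -2.7]
grip_width: 13.9
finger_force: 30.0
-> [-0.521 -0.565 -0.025] -2.1572 -2.665
time: 5.45
tool_pos: [517.9, 19.2, 96.7]
tcp_rot: [-3.139, 0.0, -2.105]
contact_force: [3.8, -3.7, -3.7]
grip_width: 13.8
finger_force: 30.0
-> [-0.535 -0.584  0.044] -2.1049 -2.717
```

```bash

for i in 1 2 3; do python3 -m creep '[{"hand":0,"tx":0,"ty":0,"tz":0,"spin":-2},{"hand":0,"tx":0,"ty":0,"tz":0,"spin":0}]' | grep -E "force|tool_pos"; python3 s.py; done
```

```text
tool_pos: [517.9, 19.1, 96.7]
contact_force: [3.5, -3.6, -4.1]
finger_force: 30.0
-> [-0.555 -0.613 -0.004] -2.0702 -2.752
tool_pos: [517.9, 19.1, 96.7]
contact_force: [4.7, -4.4, -4.0]
finger_force: 30.3
-> [-0.629 -0.619 -0.592] -2.0367 -2.786
tool_pos: [517.9, 19.0, 96.7]
contact_force: [4.0, -4.8, -4.1]
finger_force: 31.0
-> [-0.811 -0.548 -0.681] -2.0023 -2.821
```

The zero stop is felt at yaw about -2.05: the moment jumps to -0.6 N m and the bar is at 1.08 rad. I'll release, rise and move above the blue knob.

```bash

python3 -m creep '[{"hand":1,"tx":0,"ty":0,"tz":0,"spin":0},{"hand":1,"tx":0,"ty":0,"tz":0,"spin":0},{"hand":1,"tx":0,"ty":0,"tz":0,"spin":0},{"hand":1,"tx":0,"ty":0,"tz":0,"spin":0},{"hand":1,"tx":0,"ty":0,"tz":0,"spin":0}]'
python3 -m creep '[{"hand":1,"tx":0,"ty":0,"tz":-0.03,"spin":0},{"hand":1,"tx":0,"ty":0,"tz":-0.035,"spin":3},{"hand":1,"tx":-0.039,"ty":0.03,"tz":0,"spin":0},{"hand":1,"tx":-0.039,"ty":0.03,"tz":0,"spin":0},{"hand":1,"tx":-0.039,"ty":0.03,"tz":0,"spin":0}]'
python3 -m creep '[{"hand":1,"tx":0,"ty":0,"tz":0,"spin":0},{"hand":1,"tx":0,"ty":0,"tz":0,"spin":0}]'
python3 - <<'E'
from h import *
o=get_obs(); print(o["tool_pos"],o["tcp_rot"],o["joint_positions"].round(2))
p=o["tool_pos"]; y=o["tcp_rot"][2]; d=np.array([492,164.5])-p[:2]
print("tx,ty",np.cos(y)*d[0]+np.sin(y)*d[1],np.sin(y)*d[0]-np.cos(y)*d[1])
c=cams.capture("wrist"); save(c,"pics/w4.png"); np.savez("w4.npz",**c)
t=cams.capture("top"); np.savez("top2.npz",**t)
i=t["color"][225:330,175:365,::-1]; i=cv2.resize(i,(640,354),interpolation=cv2.INTER_CUBIC)
w=c["color"][100:345,:,::-1]
cv2.imwrite("pics/both.png",np.vstack([i,w]))
E
```

```text
time: 6.82
tool_pos: [516.9, 19.8, 96.7]
tcp_rot: [3.142, 0.0, -1.999]
contact_force: [-0.8, 0.9, 0.5]
grip_width: 59.3
finger_force: 0.0
time: 7.45
tool_pos: [491.0, 166.4, 162.0]
tcp_rot: [-3.141, 0.0, -2.052]
contact_force: [1.2, 0.2, 0.5]
grip_width: 91.1
finger_force: 0.0
time: 7.7
tool_pos: [491.3, 164.8, 161.7]
tcp_rot: [-3.141, -0.0, -2.051]
contact_force: [-0.5, 0.8, 0.0]
grip_width: 91.9
finger_force: 0.0
[491.27466305 164.81574144 161.69205788] [-3.14139761e+00 -3.00390162e-04 -2.05085886e+00] [ 0.18  0.41  1.66 -0.    1.07 -2.49]
tx,ty -0.05493379360060424 -0.7891695767389084
```

View pics/both.png

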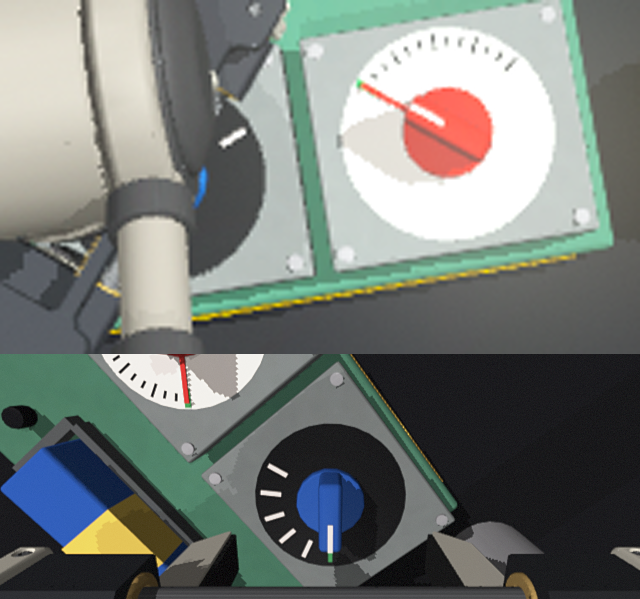

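The needle tip sits on the green mark of the meter (crop 361,86), so the red knob is home. The blue bar (column 330) is upright between the fingers (midline about 333). I'll descend and grip.

```bash

python3 -m creep '[{"hand":1,"tx":0,"ty":-0.001,"tz":0.032,"spin":0},{"hand":1,"tx":0,"ty":0,"tz":0.032,"spin":0},{"hand":1,"tx":0,"ty":0,"tz":0,"spin":0},{"hand":0,"tx":0,"ty":0,"tz":0,"spin":0},{"hand":0,"tx":0,"ty":0,"tz":0,"spin":0}]'
python3 -m creep '[{"hand":0,"tx":0,"ty":0,"tz":0,"spin":0},{"hand":0,"tx":0,"ty":0,"tz":0,"spin":0},{"hand":0,"tx":0,"ty":0,"tz":0,"spin":0},{"hand":0,"tx":0,"ty":0,"tz":0,"spin":0},{"hand":0,"tx":0,"ty":0,"tz":0,"spin":0}]'
python3 -m creep '[{"hand":0,"tx":0,"ty":0,"tz":0,"spin":0},{"hand":0,"tx":0,"ty":0,"tz":0,"spin":0},{"hand":0,"tx":0,"ty":0,"tz":0,"spin":0}]';python3 s.py
```

```text
time: 8.43
tool_pos: [493.1, 164.5, 99.1]
tcp_rot: [-3.14, 0.002, -2.052]
contact_force: [0.1, -0.2, 0.5]
grip_width: 76.5
finger_force: 0.0
time: 9.05
tool_pos: [492.1, 164.7, 97.7]
tcp_rot: [3.142, 0.0, -2.051]
contact_force: [0.3, -0.1, -0.3]
grip_width: 26.6
finger_force: 0.0
time: 9.43
tool_pos: [492.2, 164.6, 97.7]
tcp_rot: [3.142, 0.0, -2.052]
contact_force: [0.3, -1.4, -0.6]
grip_width: 13.8
finger_force: 30.0
-> [ 0.07   0.074 -0.057] -2.0517 -2.486
```

Well centred. I'll turn clockwise in small steps, logging yaw and moment.

```bash

for i in 1 2 3 4 5 6 7 8 9 10; do python3 -m creep '[{"hand":0,"tx":0,"ty":0,"tz":0,"spin":4},{"hand":0,"tx":0,"ty":0,"tz":0,"spin":0}]' | grep -E "contact_f|tool_pos"|tr '\n' ' '; python3 s.py; done
```

```text
tool_pos: [492.2, 164.6, 97.7] contact_force: [0.4, -1.1, 0.1] -> [0.059 0.004 0.151] -2.1204 -2.417
tool_pos: [492.3, 164.6, 97.7] contact_force: [1.4, -0.7, -1.2] -> [-0.002 -0.097  0.186] -2.1891 -2.348
tool_pos: [492.3, 164.5, 97.7] contact_force: [1.3, -1.4, -2.0] -> [-0.078 -0.191  0.171] -2.2586 -2.279
tool_pos: [492.4, 164.5, 97.7] contact_force: [2.3, -2.6, -1.8] -> [-0.179 -0.28   0.065] -2.3282 -2.209
tool_pos: [492.4, 164.5, 97.7] contact_force: [3.1, -2.8, -1.7] -> [-0.272 -0.327  0.033] -2.3978 -2.14
tool_pos: [492.4, 164.4, 97.7] contact_force: [2.9, -2.4, -2.7] -> [-0.398 -0.481  0.177] -2.4673 -2.07
tool_pos: [492.5, 164.4, 97.7] contact_force: [3.7, -2.8, -4.3] -> [-0.493 -0.6    0.249] -2.537 -2.0
tool_pos: [492.5, 164.3, 97.7] contact_force: [3.4, -3.8, -2.4] -> [-0.546 -0.573  0.244] -2.6069 -1.93
tool_pos: [492.5, 164.3, 97.7] contact_force: [4.0, -3.9, -2.3] -> [-0.608 -0.601  0.165] -2.6769 -1.86
tool_pos: [492.5, 164.3, 97.7] contact_force: [3.2, -3.9, -3.1] -> [-0.693 -0.636  0.101] -2.7469 -1.79
```

```bash

for i in 1 2 3 4 5 6; do python3 -m creep '[{"hand":0,"tx":0,"ty":0,"tz":0,"spin":4},{"hand":0,"tx":0,"ty":0,"tz":0,"spin":0}]' | grep -E "contact_f|tool_pos"|tr '\n' ' '; python3 s.py; done
for i in 1 2; do python3 -m creep '[{"hand":0,"tx":0,"ty":0,"tz":0,"spin":2},{"hand":0,"tx":0,"ty":0,"tz":0,"spin":0}]' | grep -E "contact_f|tool_pos"|tr '\n' ' '; python3 s.py; done
```

```text
tool_pos: [492.6, 164.2, 97.7] contact_force: [3.5, -4.1, -3.7] -> [-0.736 -0.671  0.142] -2.8167 -1.721
tool_pos: [492.6, 164.2, 97.7] contact_force: [3.5, -5.2, -3.2] -> [-0.72  -0.73   0.161] -2.8864 -1.651
tool_pos: [492.6, 164.1, 97.7] contact_force: [4.7, -5.0, -3.4] -> [-0.802 -0.678  0.244] -2.956 -1.581
tool_pos: [492.6, 164.0, 97.7] contact_force: [4.4, -5.5, -3.6] -> [-0.9   -0.731  0.283] -3.0257 -1.511
tool_pos: [492.6, 164.0, 97.7] contact_force: [3.4, -5.7, -3.1] -> [-0.953 -0.722  0.115] -3.0956 -1.442
tool_pos: [492.6, 163.9, 97.7] contact_force: [4.1, -6.2, -2.5] -> [-1.01  -0.749  0.118] 3.1176 -1.372
tool_pos: [492.6, 163.9, 97.7] contact_force: [3.8, -5.7, -3.6] -> [-0.993 -0.7    0.043] 3.0829 -1.337
tool_pos: [492.6, 163.9, 97.7] contact_force: [3.8, -5.9, -3.6] -> [-1.025 -0.73   0.132] 3.048 -1.302
```

```bash

for i in 1 2; do python3 -m creep '[{"hand":0,"tx":0,"ty":0,"tz":0,"spin":2},{"hand":0,"tx":0,"ty":0,"tz":0,"spin":0}]' >/dev/null; python3 s.py; done
for i in 1 2 3; do python3 -m creep '[{"hand":0,"tx":0,"ty":0,"tz":0,"spin":0}]' >/dev/null; python3 s.py; done
python3 - <<'E'
from h import *
c=cams.capture("wrist"); t=cams.capture("top")
i=cv2.resize(t["color"][225:330,175:365,::-1],(640,354),interpolation=cv2.INTER_CUBIC)
cv2.imwrite("pics/both2.png",np.vstack([i,c["color"][100:345,:,::-1]]))
E
```

```text
-> [-1.079 -0.743  0.131] 3.0133 -1.267
-> [-1.105 -0.692  0.172] 2.9785 -1.233
-> [-1.084 -0.719  0.193] 2.9788 -1.233
-> [-1.084 -0.725  0.244] 2.9789 -1.233
-> [-1.084 -0.676  0.165] 2.9788 -1.233
```

View pics/both2.png

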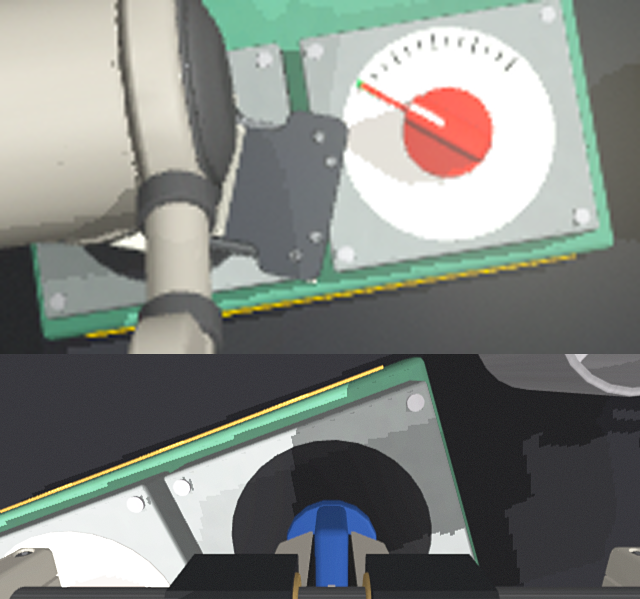

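The needle is still on the green mark, and the blue bar is held square between the pads. It has turned 1.252 rad, and the holding torque of about 0.19 N m matches the third stop.

```bash
python3 -c "
from plant import close_job;print(close_job())"
```

```text
the job is handed in; nothing more can be done
None
```

Job handed in: the red peak needle is home against the zero stop and released, and the blue selector is gripped and held at the third click (1.252 rad turned, third stop 1.257), with the battery, mug and tape roll left alone.

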